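# Load the chocolate melter and switch it on

## Robot

A 6-joint arm with a two-finger parallel gripper is mounted at the origin on the work surface. World frame = base frame: x ahead of the robot, y to its left, z up, the work surface at z = 0. Lengths are in m, angles in degrees, forces in N, time in s.
With the tool pointing down it reaches from about 0.4 to 0.825 m from the base axis. Payload 7 kg.
Tool frame: the origin (TCP) lies at the centre of the arm's flange, where the gripper is bolted on; the fingertips stand 178 mm ahead of it and the grasp point (between the pads) lies 159 mm ahead of it; z points along the fingers, y is the line along which they close (so a half turn about z gives the same grasp; the last joint's range is limited). The gripper opens to 88 mm and grips with 3 to 60 N. Pads are 19 mm wide; open, the fingers measure 130 mm over their backs; the gripper's body (78 mm by 193 mm) begins 47 mm behind the grasp point.
Start: joints at [-46.862, 20.546, 0.682, 0, -70.136, -16.507], TCP at [0.303, -0.603, 0.405] pointing down, gripper open.
Joint ranges: [-176.03, 176.03], [-82.01, 121.73], [-58.28, 71.71], [-173.87, 95.51], [-174.79, -0.11], [-173.66, 173.66]. Speed limits (degrees/s): [136.94, 136.94, 172.46, 180, 180, 180].

## Interface

Orientations are given as [roll, pitch, yaw] about the fixed x, y, z axes, in that order (R = Rz(yaw) Ry(pitch) Rx(roll)).
In Python, from plant import telemetry, snapshot, workorder, nets gives the robot as it stands.
- The arm moves only by the shell command python3 -m creep 'ROWS'. ROWS is JSON, a list that holds one entry, the list of rows, each a list of 5 numbers: the shift along the tool's x, y, z normalised to -1 to 1, where 1 is 0.2 m, then the turn about the tool's z normalised to -1 to 1, where 1 is pi/2 rad, then the opening, from 0 (shut) to 1 (fully open). In form: [[[x, y, z, spin, hand], ...]]. A call has 1 to 8 rows; each row shifts and turns the commanded pose from where the row before left it, along the tool's axes as they then stand; what a row does not reach is not made up. A row lasts 1/12 s, in which the tool goes at most 41.7 mm and 7.16 degrees, less where a joint would pass 70% of its speed; a pose out of reach is approached as far as the arm can. A call with a number of a shift or a turn outside -1 to 1 is refused whole. A call with a gripper value outside its range is refused whole. The fingers move at their own pace and stop on an object; the grip force is fixed at half the most. Time passes only in rows, so rows that do not move let the fingers close. It gives the time, the measured TCP pose, the force, the opening and the grip force at its end, in the units of the state.
- telemetry.get_obs(): the state, without advancing time (a new reading comes with each control period).
- snapshot(name): name is "scene" or "side" or "wrist"; returns a dict with "frame" (480x640x3 uint8, red, green, blue), "fx", "fy", "cx", "cy" (pixels), "rvec" (rotation vector, rad) and "tvec" (3), from world to camera coordinates, as OpenCV has them; the wrist camera has in their place "mount" (4x4, takes a point from camera to tool coordinates, whose origin is the TCP and whose axes are the flange's). Camera axes: x right, y down, z forward; pixel columns grow to the right and rows downward; lengths in m; the calibration is good to about 2 mm. The wrist camera is an equidistant fisheye: a pixel r from the principal point sees the ray r / f radians off the axis. A picture is of the moment at which its call begins: read the wrist's pose just before it. There is no depth.
- workorder.close_job(): hands the job in; it is judged then, once.
Trained networks look in a picture, given as the dict that the camera call returned (one of the last four; its "shot" number tells which), for a name from the list of things; names that differ only in an ending like _2 or _b are one class to them, and where a whole thing is asked for, a point or a joint stands for the part that bears it (a point fixed in the world has none). Each returns a list of dicts, best first, with "confidence" (0 to 1); they miss things now and then, are a little off and sometimes report something else, mostly with a low value. They report only what shows in the picture. A call takes as long as a camera call. They do not tell look-alikes from the thing itself.
- nets.find_in(picture, query): "uv" ([column, row] in pixels, amid what is visible of it).
- nets.masks_of(picture, query): "region" (480x640 bool, what is visible of it) and "uv" ([column, row] in pixels, amid what is visible of it).
- nets.landmark_of(picture, query): "uv" ([column, row] in pixels: a listed point, or the origin of a listed thing).
The state is a dict: "clock": time; "joint_pos": joint angles; "qvel": joint speeds; "tau": joint torques, N m; "tool_pos": TCP position; "orientation": TCP orientation; "force": force on the tool from outside, world axes, zero at the start; "moment": the same for the moment, N m; "opening": finger opening in m; "gripper_force": force on a finger pad.
Only numpy, scipy, OpenCV 4.12 (cv2) and the standard library are available. Lean on these libraries where they do the work, as an engineer would, in place of code of your own. Each camera call takes 0.05 s, during which the arm holds its last target. There are 200 camera calls.

## Task

Lift the hinged tray by its bar handle so that all five chocolate chunks slide off into the melter's hopper, then lower the tray back down level on its rest without letting it drop. After that turn the knob on the heat control box clockwise past its click, to the on stop, and leave the glass jar and the ring cutter where they stand.

Things in the scene. Friction and masses are not known exactly. Their poses are not given: they have to be found in the camera images.
- melter: stainless counter-top chocolate melter, fixed, 360 long (its x) x 190 wide (its y). Origin on the table exactly under the tray's hinge line, which runs along y at x = 0, z = 112 mm. The tray lies at x -170 to 0, over a block with its top 106 mm above the table; the open feed hopper lies at x > 0
- tray (a joint): angle of the hinged sheet-metal tray, rad: 0 = level on its rest, grows as the handle end is lifted, stop at 1.15; it falls back when let go. 0.45 kg, 170 mm long, 145 mm wide inside, 4 mm floor (upper face 116 mm above the table when level), walls 34 mm high at the sides and handle end, open at the hinge end
- tray_bar (a point): middle of the tray's handle: a round bar of 12 mm diameter along the melter's y, 98 mm clear between its two arms. With the tray level it is at x = -235, y = 0, z = 130 mm in the melter's frame, 65 mm out from the tray's end wall (in the tray: 235 mm from the hinge line along the floor, 18 mm above the underside). It moves with the tray
- hopper_edge (a point): middle of the near edge of the hopper's inner floor, directly below the tray's hinge line, 30 mm above the table (x = 0, y = 0, z = 30 mm in the melter's frame; axes as the melter's). The hopper's inside runs from here 165 mm in +x and 87 mm to either side in y; walls 8 mm thick, side walls up to 130 mm above the table, guard at the far end up to 168 mm
- control: fixed grey heat control box, 120 x 110 mm, top at z = 59 mm, origin under its centre; stands left or right of the melter
- knob (a joint): angle of the bar knob on top of the control box, rad: 0 = off, grows clockwise seen from above, stop at 1.3 = on. A sprung detent (about 0.08 N m) holds it at either end; it clicks over at 0.65 and then snaps to the other end
- knob_grip (a point): point on the knob's axis at gripping height, 93 mm above the table. The grip is an upright bar 62 mm long x 14 mm thick, from z = 69 (top of a disc of 68 mm diameter) to z = 105 mm. The bar lies along this point's x, which turns with the knob; at joint value 0 it is the control box's x
- chunk1: dark chocolate chunk 62 x 36 x 26 mm, 65 g (its x, y, z), origin under its centre; starts lying in the tray
- chunk2: dark chocolate chunk 62 x 36 x 26 mm, 65 g (its x, y, z), origin under its centre; starts lying in the tray
- chunk3: dark chocolate chunk 62 x 36 x 26 mm, 65 g (its x, y, z), origin under its centre; starts lying in the tray
- chunk4: dark chocolate chunk 62 x 36 x 26 mm, 65 g (its x, y, z), origin under its centre; starts lying in the tray
- chunk5: dark chocolate chunk 62 x 36 x 26 mm, 65 g (its x, y, z), origin under its centre; starts lying in the tray
- jar: glass jar with a steel screw cap, 84 mm diameter, 150 mm high, origin under its centre; stands left or right of the melter, where the heat control is not. Leave alone
- cutter: steel ring cutter, 80 mm diameter, 35 mm high, on the table near the tray's handle, origin under its centre. Leave alone
Things that resemble listed ones, but are neither listed nor needed, are in the scene too. What is shaped like the chunk5 but green or red is not meant.

How it is judged (in metres and radians):
On the way, in this order (a step that is already met when the one before it is completed fails the run):
1. the tray is tipped up steeply (more than 0.5 rad) with the knob still off (value of joint tray above 0.5 rad and value of joint knob below 0.5 rad), for 0.1 s.
2. all five chunks lie in the hopper and the tray is back down (below 0.05 rad), knob still off (x of chunk1 in the frame of hopper_edge between -0.004 and 0.17 m and y of chunk1 in the frame of hopper_edge between -0.09 and 0.09 m and z of chunk1 in the frame of hopper_edge between -0.01 and 0.083 m and x of chunk2 in the frame of hopper_edge between -0.004 and 0.17 m and y of chunk2 in the frame of hopper_edge between -0.09 and 0.09 m and z of chunk2 in the frame of hopper_edge between -0.01 and 0.083 m and x of chunk3 in the frame of hopper_edge between -0.004 and 0.17 m and y of chunk3 in the frame of hopper_edge between -0.09 and 0.09 m and z of chunk3 in the frame of hopper_edge between -0.01 and 0.083 m and x of chunk4 in the frame of hopper_edge between -0.004 and 0.17 m and y of chunk4 in the frame of hopper_edge between -0.09 and 0.09 m and z of chunk4 in the frame of hopper_edge between -0.01 and 0.083 m and x of chunk5 in the frame of hopper_edge between -0.004 and 0.17 m and y of chunk5 in the frame of hopper_edge between -0.09 and 0.09 m and z of chunk5 in the frame of hopper_edge between -0.01 and 0.083 m and value of joint tray below 0.05 rad and value of joint knob below 0.65 rad), for 0.2 s.
3. the knob is past its detent at the on stop (above 1.15 rad) (value of joint knob above 1.15 rad), for 0.2 s.
At the end, for the whole second after the job is handed in: All five chunks at rest inside the hopper (each chunk's origin between the hopper's walls and less than 83 mm above its floor), tray down (below 0.05 rad), knob at on (above 1.15 rad) (x of chunk1 in the frame of hopper_edge between -0.004 and 0.17 m and y of chunk1 in the frame of hopper_edge between -0.09 and 0.09 m and z of chunk1 in the frame of hopper_edge between -0.01 and 0.083 m and x of chunk2 in the frame of hopper_edge between -0.004 and 0.17 m and y of chunk2 in the frame of hopper_edge between -0.09 and 0.09 m and z of chunk2 in the frame of hopper_edge between -0.01 and 0.083 m and x of chunk3 in the frame of hopper_edge between -0.004 and 0.17 m and y of chunk3 in the frame of hopper_edge between -0.09 and 0.09 m and z of chunk3 in the frame of hopper_edge between -0.01 and 0.083 m and x of chunk4 in the frame of hopper_edge between -0.004 and 0.17 m and y of chunk4 in the frame of hopper_edge between -0.09 and 0.09 m and z of chunk4 in the frame of hopper_edge between -0.01 and 0.083 m and x of chunk5 in the frame of hopper_edge between -0.004 and 0.17 m and y of chunk5 in the frame of hopper_edge between -0.09 and 0.09 m and z of chunk5 in the frame of hopper_edge between -0.01 and 0.083 m and linear speed of each of chunk1, chunk2, chunk3, chunk4, chunk5 below 0.03 m/s and value of joint tray below 0.05 rad and value of joint knob above 1.15 rad); the robot touches nothing.
It fails at once if the tray is let drop (falls faster than 3 rad/s) (velocity of joint tray below -3 rad/s).
It fails at once if the jar or the ring cutter is moved by more than 30 mm (distance of any of jar, cutter from where it was at the start of the episode above 0.03 m).
It also fails if it takes over 54 s, if anything falls off the work surface, if the arm or the gripper's body presses on something with over 40 N, if the wrist force passes 120 N, or if a joint passes its speed limit or range.

## Working session

There is one attempt and no reset: what is moved stays moved. The work goes in short steps, Python scripts to look and compute and a shell command to move; the robot and the scene stay as the last step left them, time stands still between calls to the robot, and variables do not carry over. Pictures are saved under pics/ and viewed, at most 10 in all, crops included, and the job is handed in when it is done.

```bash
mkdir -p pics; ls; cat > h.py <<'E'
import numpy as np, cv2, json
from plant import telemetry, snapshot, workorder, nets
from scipy.spatial.transform import Rotation as R
def P(s):
    M=cv2.Rodrigues(np.array(s["rvec"],float))[0]; K=np.array([[s["fx"],0,s["cx"]],[0,s["fy"],s["cy"]],[0,0,1]])
    return K,M,np.array(s["tvec"],float).ravel()
def ray(s,uv):
    K,M,t=P(s); d=M.T@np.linalg.inv(K)@np.array([*uv,1.]); return -M.T@t, d/np.linalg.norm(d)
def proj(s,X):
    K,M,t=P(s); q=(M@np.atleast_2d(X).T).T+t; q=q@K.T; return q[:,:2]/q[:,2:]
def tri(rs):
    A=sum(np.eye(3)-np.outer(d,d) for o,d in rs); b=sum((np.eye(3)-np.outer(d,d))@o for o,d in rs)
    x=np.linalg.solve(A,b); return x,[np.linalg.norm((np.eye(3)-np.outer(d,d))@(x-o)) for o,d in rs]
def atz(r,z): o,d=r; return o+d*(z-o[2])/d[2]
E
python3 - <<'E'
from h import *
np.set_printoptions(precision=4,suppress=True)
S={}
for n in("scene","side"):
    s=snapshot(n);S[n]=s; cv2.imwrite(f"pics/{n}0.png",s["frame"][...,::-1]); print(n,-P(s)[1].T@P(s)[2])
q={}
for k in("melter","tray_bar","hopper_edge","control","knob_grip","jar","cutter","chunk1"):
    for n in S:
        L=nets.landmark_of(S[n],k); q[k,n]=L
        print(k,n,[(np.round(a["uv"]).tolist(),round(a["confidence"],2)) for a in L[:8]])
    if q[k,"scene"] and q[k,"side"] and k!="chunk1":
        print("   ",*tri([ray(S[n],q[k,n][0]["uv"]) for n in S]))
E
```

```text
pics
scene [1.0557 0.7671 0.8745]
side [0.2756 0.6912 0.969 ]
melter scene [([284.0, 323.0], 0.97), ([277.0, 258.0], 0.19)]
melter side [([254.0, 276.0], 0.57), ([437.0, 188.0], 0.33)]
    [0.7323 0.0768 0.0077] [np.float64(0.0010582266746032853), np.float64(0.001058226674603265)]
tray_bar scene [([354.0, 214.0], 0.84)]
tray_bar side [([363.0, 242.0], 0.87)]
    [ 0.5118 -0.0112  0.1272] [np.float64(0.0006489715765505264), np.float64(0.0006489715765504918)]
hopper_edge scene [([280.0, 310.0], 0.72)]
hopper_edge side [([253.0, 268.0], 0.61)]
    [0.7332 0.0701 0.0345] [np.float64(0.005057429758147851), np.float64(0.005057429758147777)]
control scene [([473.0, 373.0], 0.67)]
control side [([295.0, 432.0], 0.58), ([310.0, 228.0], 0.51), ([309.0, 262.0], 0.49)]
    [ 0.4937  0.3542 -0.0055] [np.float64(0.00048317127259858873), np.float64(0.0004831712725986808)]
knob_grip scene [([484.0, 336.0], 0.62)]
knob_grip side [([294.0, 410.0], 0.76)]
    [0.4896 0.3556 0.0956] [np.float64(0.0006509467038994865), np.float64(0.000650946703899625)]
jar scene []
jar side [([439.0, 189.0], 0.95)]
cutter scene [([379.0, 236.0], 0.9), ([301.0, 234.0], 0.36)]
cutter side [([363.0, 245.0], 0.61), ([403.0, 280.0], 0.59)]
    [0.5011 0.0346 0.1298] [np.float64(0.030200825304688747), np.float64(0.030200825304688695)]
chunk1 scene [([306.0, 273.0], 0.97), ([279.0, 259.0], 0.88), ([319.0, 245.0], 0.85), ([300.0, 239.0], 0.8), ([340.0, 260.0], 0.8), ([402.0, 283.0], 0.75), ([387.0, 353.0], 0.69), ([351.0, 215.0], 0.39)]
chunk1 side [([275.0, 250.0], 0.93), ([276.0, 357.0], 0.92), ([275.0, 230.0], 0.85), ([306.0, 260.0], 0.82), ([310.0, 243.0], 0.79), ([360.0, 328.0], 0.71), ([309.0, 228.0], 0.68)]
```

View pics/scene0.png

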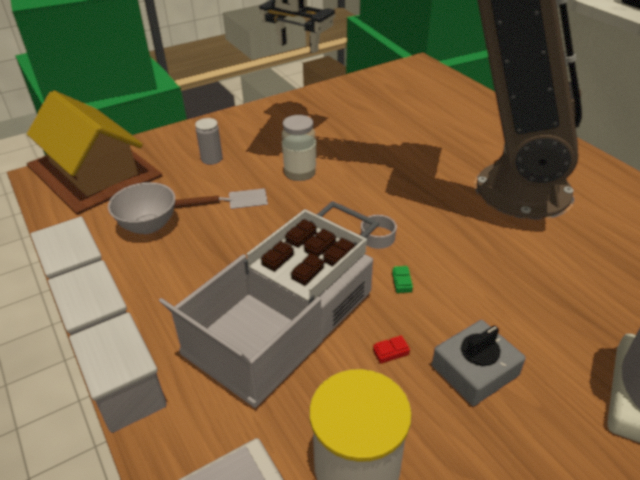

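View pics/side0.png

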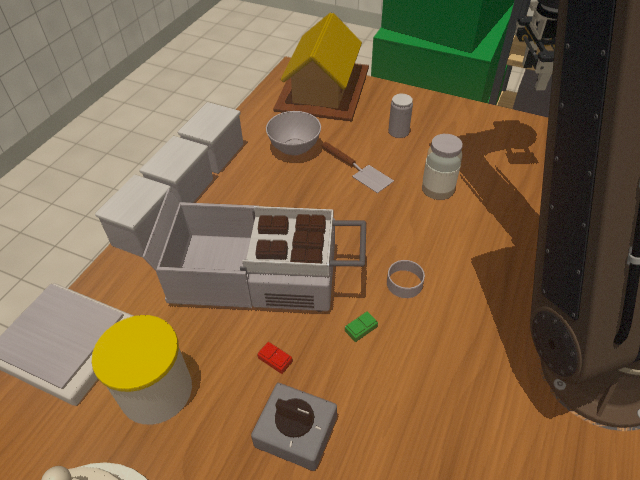

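The scene view shows the melter with five chunks, its bar at (350,212), the cutter at (378,231), the jar at (299,147) and the control box with knob at (478,355). The side view has the bar at (362,243), the cutter at (405,279), the jar at (441,165) and the knob at (294,415). The box is on the robot's left and the jar on its right. Next I work out the move to a point above the bar.

```bash
cat >> h.py <<'E'
def tool():
    o=telemetry.get_obs(); return np.array(o["tool_pos"]),R.from_euler("xyz",o["orientation"],degrees=True).as_matrix(),o
def goto(X,ydir=None):
    p,M,o=tool(); d=M.T@(np.array(X)-p); print("tool y az",np.degrees(np.arctan2(M[1,1],M[0,1])).round(2),"j6",round(o["joint_pos"][5],1),"t",o["clock"])
    print("units",(d/0.2).round(4))
    if ydir is not None:
        v=M.T@np.array([np.cos(np.radians(ydir)),np.sin(np.radians(ydir)),0]); a=np.degrees(np.arctan2(-v[0],v[1])); a=(a+90)%180-90; print("spin deg",a.round(2),"units",(a/90).round(4))
def wray(s,uv,p,M):
    m=np.array(s["mount"]); d=np.array([(uv[0]-s["cx"]),(uv[1]-s["cy"])]); r=np.hypot(*d); f=s.get("fx"); t=r/f
    c=np.array([*(d/r*np.sin(t)),np.cos(t)]); return p+M@m[:3,3],M@m[:3,:3]@c
E
python3 - <<'E'
from h import *
np.set_printoptions(precision=4,suppress=True)
p,M,o=tool();print(p,M,o["force"],o["opening"])
goto([0.512,-0.011,0.405],21)
E
```

```text
[ 0.3025 -0.6034  0.4047] [[-0.8939 -0.4482  0.    ]
 [-0.4482  0.8939 -0.    ]
 [ 0.     -0.     -1.    ]] [-0.5814  0.5634  0.0893] 0.08777940598206747
tool y az 116.63 j6 -16.5 t 0.9
units [-2.2639  2.1783 -0.0017]
spin deg -84.37 units -0.9375
```

```bash
python3 -m creep '[[[-0.14,0.135,0,0,1],[-0.14,0.135,0,0,1],[-0.14,0.135,0,0,1],[-0.14,0.135,0,0,1],[-0.14,0.135,0,0,1],[-0.14,0.135,0,0,1],[-0.14,0.135,0,0,1],[-0.14,0.135,0,0,1]]]' >/dev/null
python3 -m creep '[[[-0.14,0.135,0,0,1],[-0.14,0.135,0,0,1],[-0.14,0.135,0,0,1],[-0.14,0.135,0,0,1],[-0.14,0.135,0,0,1],[-0.14,0.135,0,0,1],[0,0,0,-0.078,1],[0,0,0,-0.078,1]]]' >/dev/null
python3 -m creep '[[[0,0,0,-0.078,1],[0,0,0,-0.078,1],[0,0,0,-0.078,1],[0,0,0,-0.078,1],[0,0,0,-0.078,1],[0,0,0,-0.078,1],[0,0,0,-0.078,1],[0,0,0,-0.078,1]]]' >/dev/null
python3 -m creep '[[[0,0,0,-0.078,1],[0,0,0,-0.078,1],[0,0,0,0,1]]]'
cat > wl.py <<'E'
from h import *
import sys,pickle
np.set_printoptions(precision=4,suppress=True)
p,M,o=tool(); s=snapshot("wrist"); cv2.imwrite(f"pics/{sys.argv[1]}.png",s["frame"][...,::-1])
D={}
for k in sys.argv[2:]:
    L=nets.landmark_of(s,k); print(k,[(np.round(a["uv"],1).tolist(),round(a["confidence"],2)) for a in L[:4]])
    D[k]=[wray(s,a["uv"],p,M) for a in L]
    zs={"tray_bar":.130,"knob_grip":.093,"hopper_edge":.03,"control":0}
    for r in D[k][:2]: print("   at nominal z",atz(r,zs.get(k,0)))
pickle.dump(D,open(f"{sys.argv[1]}.pkl","wb"))
E
python3 wl.py w1 tray_bar hopper_edge melter cutter; python3 -c "
from h import *
goto([0.512,-0.011,0.405],21)"
```

```text
clock: 3.15
tool_pos: [0.4835, -0.0898, 0.4048]
orientation: [-180.0, -0.0, -68.8]
force: [0.7, -0.4, -0.7]
opening: 0.0876
gripper_force: 0.0
tray_bar [([245.4, 322.7], 0.78)]
   at nominal z [ 0.5128 -0.0123  0.13  ]
hopper_edge [([87.1, 260.1], 0.31)]
   at nominal z [0.7146 0.0482 0.03  ]
melter [([84.8, 260.4], 0.63)]
   at nominal z [0.7353 0.0674 0.    ]
cutter []
tool y az -159.3 j6 8.3 t 3.4
units [-0.3181 -0.2726 -0.0014]
spin deg -0.3 units -0.0033
```

```bash
python3 -m creep '[[[-0.106,-0.091,0,0,1],[-0.106,-0.091,0,0,1],[-0.106,-0.091,0,0,1],[0,0,0,0,1],[0,0,0,0,1]]]' | head -3
python3 wl.py w2 tray_bar hopper_edge melter cutter; python3 - <<'E'
from h import *
import pickle
np.set_printoptions(precision=4,suppress=True)
a,b=[pickle.load(open(f"w{i}.pkl","rb")) for i in(1,2)]
for k in("tray_bar","hopper_edge","melter"):
    if a[k] and b[k]: print(k,*tri([a[k][0],b[k][0]]))
print(tool()[2]["joint_pos"])
E
```

```text
clock: 3.82
tool_pos: [0.5123, -0.0098, 0.4044]
orientation: [180.0, 0.0, -69.1]
tray_bar [([179.2, 295.3], 0.62)]
   at nominal z [0.5982 0.0653 0.13  ]
hopper_edge []
melter [([112.0, 209.4], 0.62)]
   at nominal z [0.7378 0.0677 0.    ]
cutter [([85.0, 187.6], 0.58)]
   at nominal z [0.7824 0.0549 0.    ]
tray_bar [ 0.51   -0.1729  0.4832] [np.float64(0.03501349223736298), np.float64(0.03501349223736299)]
melter [ 0.738   0.0688 -0.0026] [np.float64(0.0010548471223248608), np.float64(0.001054847122324883)]
[ 20.7204   5.061  -19.5911   0.0009 -65.3447   0.0771]
```

View pics/w2.png

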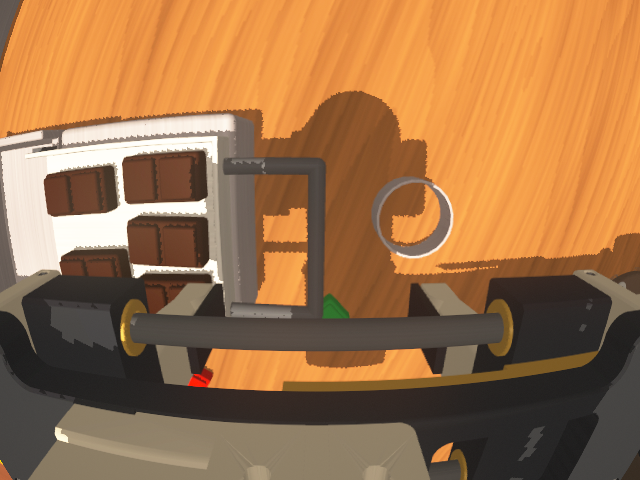

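The wrist view shows the bar upright at column 316, rows 166–312, so it is parallel to the tool's x and the yaw is right. The cutter is at (412,218). The network's tray_bar point in this view is wrong, so I use my own pixels.

```bash
python3 - <<'E'
from h import *
import pickle
np.set_printoptions(precision=4,suppress=True)
p,M,o=tool(); s=snapshot("wrist")
for uv in((316.5,166),(316.5,312),(316.5,239),(412,218)): print(uv,atz(wray(s,uv,p,M),.13 if uv[0]<400 else .02))
a=pickle.load(open("w1.pkl","rb"))["tray_bar"][0]
print(tri([a,wray(s,(316.5,239),p,M)]))
for n in("scene","side"):
    q=snapshot(n); print(n,proj(q,[[.512,-.0115,.13]]), nets.landmark_of(q,"tray_bar")[:1])
goto([0.5122,-0.0115,0.289],21)
E
```

```text
(316.5, 166) [ 0.5319 -0.0652  0.13  ]
(316.5, 312) [0.4931 0.0366 0.13  ]
(316.5, 239) [ 0.5135 -0.017   0.13  ]
(412, 218) [ 0.4197 -0.0458  0.02  ]
(array([ 0.5136, -0.0196,  0.142 ]), [np.float64(0.0010593340789543495), np.float64(0.0010593340789543508)])
scene [[354.2102 212.7054]] [{'uv': [351.2, 214.4], 'confidence': 0.56}]
side [[362.7876 241.7761]] [{'uv': [361.6, 243.4], 'confidence': 0.9}]
tool y az -159.17 j6 0.1 t 4.3167
units [ 0.0019 -0.0015  0.5788]
spin deg -0.17 units -0.0019
```

```bash
python3 -m creep '[[[0.005,0,0.12,0,1],[0.005,0,0.12,0,1],[0,0,0.12,0,1],[0,0,0.12,0,1],[0,0,0.1,0,1],[0,0,0,0,1]]]'
python3 -m creep '[[[0,0,0,0,0],[0,0,0,0,0],[0,0,0,0,0],[0,0,0,0,0],[0,0,0,0,0],[0,0,0,0,0],[0,0,0,0,0],[0,0,0,0,0]]]'
python3 - <<'E'
from h import *
s=snapshot("side"); cv2.imwrite("pics/s1.png",cv2.resize(s["frame"][120:320,200:480,::-1],None,fx=2.5,fy=2.5))
E
```

```text
clock: 4.82
tool_pos: [0.5111, -0.0133, 0.285]
orientation: [179.6, 0.1, -69.2]
force: [-1.1, 0.3, 0.4]
opening: 0.0876
gripper_force: 0.0
clock: 5.48
tool_pos: [0.5126, -0.0127, 0.2889]
orientation: [-180.0, -0.0, -69.1]
force: [0.1, 0.3, 0.1]
opening: 0.0402
gripper_force: 0.0
```

View pics/s1.png

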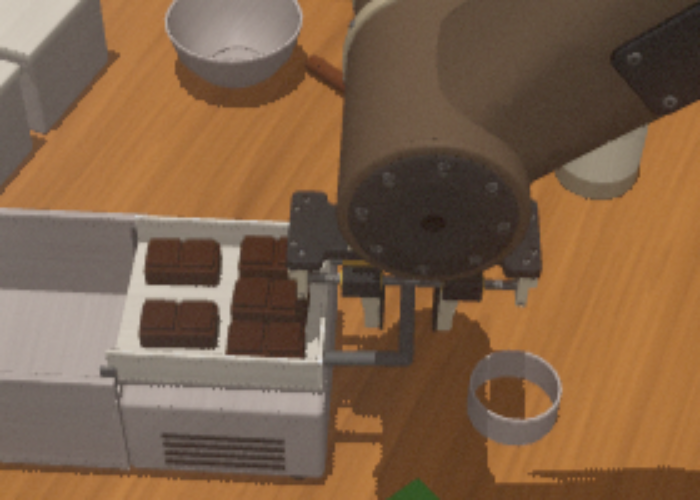

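The crop shows the fingers straddling the bar, which is at (408,310), and still closing on it.

```bash
python3 -m creep '[[[0,0,0,0,0],[0,0,0,0,0],[0,0,0,0,0],[0,0,0,0,0],[0,0,0,0,0],[0,0,0,0,0],[0,0,0,0,0],[0,0,0,0,0]]]'
python3 - <<'E'
from h import *
np.set_printoptions(precision=4,suppress=True)
p,M,o=tool(); print(M[:,1])
# path: displacement along melter x (u), up, per step of theta, in units
th=np.arange(0,1.081,0.06); e=np.c_[-.235*np.cos(th)+.018*np.sin(th), .235*np.sin(th)+.018*np.cos(th)]
d=np.diff(e,axis=0)/.2
for t,(u,z) in zip(th[1:],d): print(f"{t:.2f} y={-u:.4f} z={-z:.4f}")
E
```

```text
clock: 6.2
tool_pos: [0.5133, -0.0125, 0.2888]
orientation: [-179.9, -0.0, -69.1]
force: [5.3, 0.8, -4.8]
opening: 0.0111
gripper_force: 30.0
[-0.9343 -0.3564 -0.0018]
0.06 y=-0.0075 z=-0.0703
0.12 y=-0.0117 z=-0.0697
0.18 y=-0.0159 z=-0.0689
0.24 y=-0.0200 z=-0.0678
0.30 y=-0.0240 z=-0.0665
0.36 y=-0.0279 z=-0.0649
0.42 y=-0.0318 z=-0.0631
0.48 y=-0.0355 z=-0.0611
0.54 y=-0.0391 z=-0.0589
0.60 y=-0.0426 z=-0.0564
0.66 y=-0.0459 z=-0.0538
0.72 y=-0.0490 z=-0.0509
0.78 y=-0.0520 z=-0.0479
0.84 y=-0.0548 z=-0.0447
0.90 y=-0.0574 z=-0.0413
0.96 y=-0.0597 z=-0.0378
1.02 y=-0.0619 z=-0.0342
1.08 y=-0.0638 z=-0.0304
```

```bash
python3 -m creep '[[[0,-0.0075,-0.07,0,0],[0,-0.0117,-0.07,0,0],[0,-0.016,-0.069,0,0],[0,-0.02,-0.068,0,0],[0,-0.024,-0.0665,0,0],[0,-0.028,-0.065,0,0],[0,-0.032,-0.063,0,0],[0,-0.0355,-0.061,0,0]]]'
```

```text
clock: 6.87
tool_pos: [0.5456, -0.0005, 0.3951]
orientation: [180.0, -0.0, -69.1]
force: [7.9, -2.8, -10.2]
opening: 0.0111
gripper_force: 30.0
```

```bash
python3 -m creep '[[[0,-0.039,-0.059,0,0],[0,-0.0425,-0.0565,0,0],[0,-0.046,-0.054,0,0],[0,-0.049,-0.051,0,0],[0,-0.052,-0.048,0,0],[0,-0.055,-0.0445,0,0],[0,-0.0575,-0.041,0,0],[0,-0.06,-0.038,0,0]]]'
python3 -m creep '[[[0,-0.062,-0.034,0,0],[0,0,0,0,0],[0,0,0,0,0],[0,0,0,0,0],[0,0,0,0,0],[0,0,0,0,0]]]'
python3 - <<'E'
from h import *
a=[snapshot(n)["frame"][120:400,180:460,::-1] for n in("scene","side")]
cv2.imwrite("pics/s2.png",cv2.resize(np.hstack(a),None,fx=1.4,fy=1.4))
E
```

```text
clock: 7.53
tool_pos: [0.6191, 0.0267, 0.4746]
orientation: [179.7, -0.1, -69.2]
force: [-4.2, -6.2, 5.3]
opening: 0.0112
gripper_force: 30.0
clock: 8.03
tool_pos: [0.6309, 0.0311, 0.4817]
orientation: [179.9, -0.1, -69.2]
force: [-4.2, -6.1, 8.7]
opening: 0.0111
gripper_force: 30.0
```

View pics/s2.png

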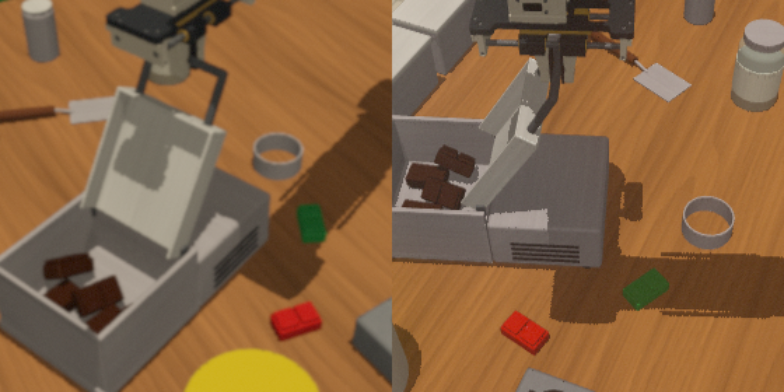

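Both halves show the tray steep and empty, with chunks piled in the hopper around (85,285) in the scene half. I lower it along the same path.

```bash
python3 -m creep '[[[0,0.062,0.034,0,0],[0,0.06,0.038,0,0],[0,0.0575,0.041,0,0],[0,0.055,0.0445,0,0],[0,0.052,0.048,0,0],[0,0.049,0.051,0,0],[0,0.046,0.054,0,0],[0,0.0425,0.0565,0,0]]]'
python3 -m creep '[[[0,0.039,0.059,0,0],[0,0.0355,0.061,0,0],[0,0.032,0.063,0,0],[0,0.028,0.065,0,0],[0,0.024,0.0665,0,0],[0,0.02,0.068,0,0],[0,0.016,0.069,0,0],[0,0.0117,0.07,0,0]]]'
python3 -m creep '[[[0,0.005,0.04,0,0],[0,0.0025,0.03,0,0],[0,0,0,0,0],[0,0,0,0,0],[0,0,0,0,0]]]'
```

```text
clock: 8.8
tool_pos: [0.5517, 0.002, 0.4066]
orientation: [180.0, 0.0, -69.2]
force: [1.6, 0.1, -2.0]
opening: 0.0112
gripper_force: 30.0
clock: 9.47
tool_pos: [0.514, -0.0119, 0.3024]
orientation: [-179.9, 0.0, -69.1]
force: [2.8, 4.1, -1.8]
opening: 0.0112
gripper_force: 30.0
clock: 9.88
tool_pos: [0.5133, -0.0127, 0.2907]
orientation: [-179.9, -0.1, -69.1]
force: [-0.8, 1.6, 13.9]
opening: 0.011
gripper_force: 30.0
```

```bash
python3 -m creep '[[[0,0,0,0,0.5],[0,0,0,0,1],[0,0,0,0,1],[0,0,0,0,1],[0,0,0,0,1],[0,0,0,0,1],[0,0,0,0,1],[0,0,0,0,1]]]' 
python3 -m creep '[[[0,0,-0.12,0,1],[0,0,-0.15,0,1],[0,0,-0.15,0,1],[0,0,-0.15,0,1],[0,0,0,0,1],[0,0,0,0,1]]]'
python3 - <<'E'
from h import *
np.set_printoptions(precision=4,suppress=True)
S={n:snapshot(n) for n in("scene","side")}
for k in("knob_grip","control","tray_bar"):
    q={n:nets.landmark_of(S[n],k)[:1] for n in S}; print(k,q)
    if all(q.values()): print(tri([ray(S[n],q[n][0]["uv"]) for n in S]))
c,sn=np.cos(np.radians(21)),np.sin(np.radians(21)); e=np.array([.5125+.235*c,-.0135+.235*sn])
for n in S:
    for a in nets.find_in(S[n],"chunk1")[:9]:
        w=atz(ray(S[n],a["uv"]),.05)[:2]-e; print(n,np.round(a["uv"]),round(a["confidence"],2),"melter xy",np.array([c*w[0]+sn*w[1],-sn*w[0]+c*w[1]]))
a=[cv2.resize(S["scene"]["frame"][210:400,150:400,::-1],None,fx=3.1,fy=3.1)]
cv2.imwrite("pics/s3.png",a[0])
goto([.490,.3556,.405])
print(tool()[2]["joint_pos"])
E
```

```text
clock: 10.55
tool_pos: [0.5125, -0.0128, 0.2885]
orientation: [180.0, 0.0, -69.1]
force: [-0.4, -0.3, 0.3]
opening: 0.0589
gripper_force: 0.0
clock: 11.05
tool_pos: [0.5129, -0.0127, 0.4045]
orientation: [-179.8, -0.0, -69.1]
force: [-0.1, 0.1, -1.3]
opening: 0.0873
gripper_force: 0.0
knob_grip {'scene': [{'uv': [483.3, 336.2], 'confidence': 0.63}], 'side': [{'uv': [292.7, 412.0], 'confidence': 0.93}]}
(array([0.4911, 0.3567, 0.0947]), [np.float64(0.0030264968963297036), np.float64(0.0030264968963297266)])
control {'scene': [{'uv': [474.6, 370.4], 'confidence': 0.96}], 'side': [{'uv': [296.7, 432.8], 'confidence': 0.57}]}
(array([ 0.4901,  0.3546, -0.0016]), [np.float64(0.0012747753103215312), np.float64(0.001274775310321567)])
tray_bar {'scene': [{'uv': [352.6, 211.9], 'confidence': 0.94}], 'side': [{'uv': [361.5, 239.1], 'confidence': 0.65}]}
(array([ 0.5157, -0.0129,  0.1337]), [np.float64(0.000926331830397511), np.float64(0.0009263318303976547)])
scene [405. 281.] 0.78 melter xy [-0.1984  0.1525]
scene [387. 349.] 0.76 melter xy [-0.0346  0.2158]
scene [249. 328.] 0.73 melter xy [ 0.0774 -0.0127]
scene [227. 307.] 0.71 melter xy [ 0.0633 -0.0828]
scene [225. 332.] 0.62 melter xy [ 0.1093 -0.0419]
scene [254. 347.] 0.56 melter xy [0.105 0.024]
side [223. 236.] 0.94 melter xy [ 0.0793 -0.0704]
side [362. 325.] 0.93 melter xy [-0.2375  0.15  ]
side [220. 257.] 0.77 melter xy [ 0.0746 -0.0093]
side [199. 262.] 0.69 melter xy [0.1176 0.0074]
side [274. 355.] 0.59 melter xy [-0.0721  0.2255]
side [203. 244.] 0.58 melter xy [ 0.1179 -0.0442]
tool y az -159.13 j6 0.3 t 11.55
units [-1.7611 -0.5504 -0.0142]
[ 20.5413   5.2877 -19.6759  -0.0003 -65.0825   0.33  ]
```

View pics/s3.png

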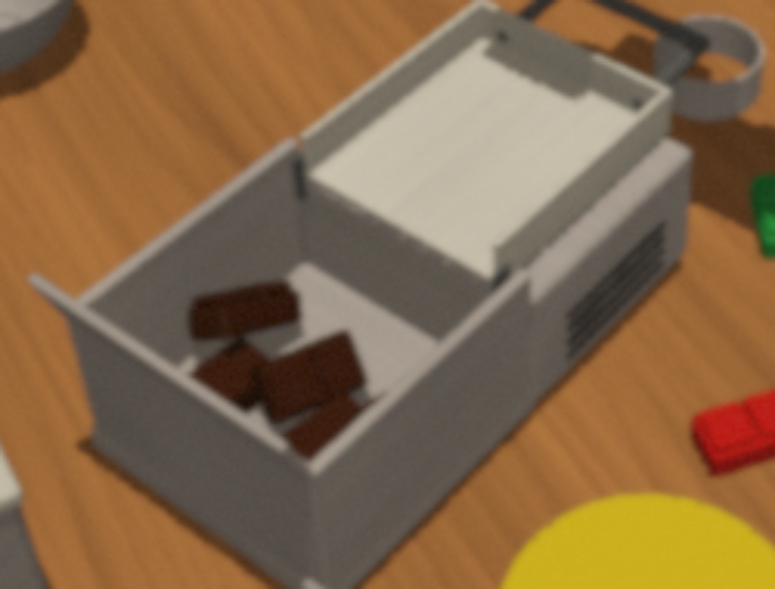

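The tray is level and empty. Four chunks show in the hopper and the fifth may be hidden by the guard, so I look with the wrist camera on the way to the knob.

```bash
python3 -m creep '[[[-0.1,-0.16,-0.03,0,1],[-0.1,-0.16,-0.03,0,1],[-0.1,-0.16,-0.03,0,1],[-0.1,-0.16,0,0,1],[-0.1,-0.16,0,0,1],[-0.1,-0.16,0,0,1],[0,0,0,0,1],[0,0,0,0,1]]]' |head -2
python3 wl.py w3 chunk1 control knob_grip
```

```text
clock: 12.22
tool_pos: [0.6501, 0.1696, 0.4187]
chunk1 [([190.8, 87.6], 0.97), ([484.3, 214.6], 0.95), ([338.1, 278.6], 0.78), ([148.8, 54.4], 0.73)]
   at nominal z [0.8275 0.0876 0.    ]
   at nominal z [0.4643 0.1003 0.    ]
control [([376.2, 383.2], 0.83)]
   at nominal z [ 0.4927  0.3548 -0.    ]
knob_grip []
```

View pics/w3.png

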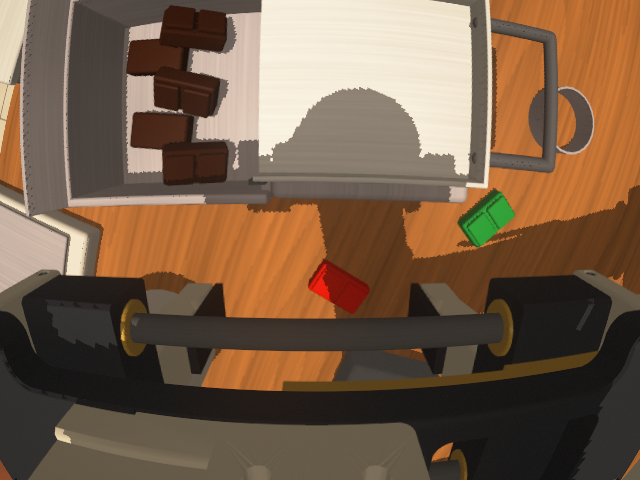

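All five chunks lie in the hopper, at (195,28), (157,57), (187,92), (160,130) and (195,163). The pieces at (340,286) and (487,217) are red and green, so not meant. Now to above the knob.

```bash
python3 -m creep '[[[-0.166,0.059,0,0,1],[-0.166,0.059,0,0,1],[-0.166,0.059,0,0,1],[-0.166,0.059,0,0,1],[-0.166,0.059,0,0,1],[-0.166,0.059,0,0,1],[-0.166,0.059,0,0,1],[0,0,0,0,1]]]' |head -2
python3 -m creep '[[[0,0,0,0,1],[0,0,0,0,1]]]' |head -3
python3 wl.py w4 control knob_grip; python3 -c "
from h import *
print(tool()[2]['joint_pos'])"
```

```text
clock: 13.08
tool_pos: [0.4861, 0.3579, 0.4218]
clock: 13.25
tool_pos: [0.4891, 0.3548, 0.4214]
orientation: [-179.9, 0.0, -69.1]
control [([312.9, 211.5], 0.8)]
   at nominal z [0.4923 0.3578 0.    ]
knob_grip [([314.5, 228.3], 0.66)]
   at nominal z [0.4911 0.3546 0.093 ]
[ 5.43819065e+01  1.33935515e+01 -7.21947700e+00  4.87402712e-03
 -6.93710861e+01 -3.36020419e+01]
```

View pics/w4.png

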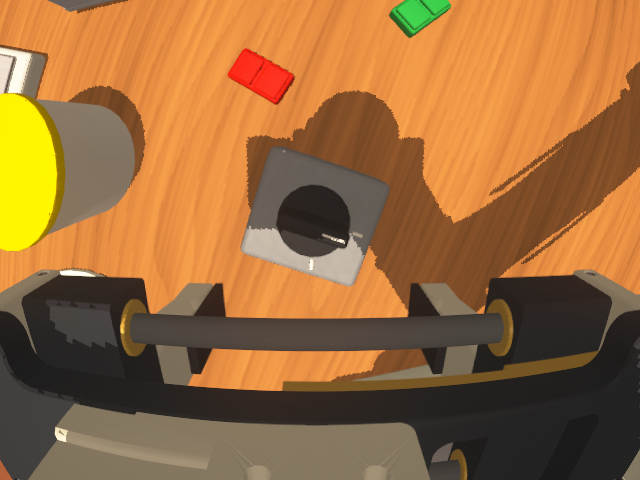

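The view shows the box with corners (273,148), (388,186), (353,284) and (242,252), and the knob bar running from about (283,214) to (345,240). The off tick is at (357,235) and the on tick at (311,265), which is clockwise.

```bash
python3 - <<'E'
from h import *
np.set_printoptions(precision=4,suppress=True)
p,M,o=tool(); s=snapshot("wrist")
C=[atz(wray(s,u,p,M),.059)[:2] for u in((273,148),(388,186),(353,284),(242,252))]
for i in range(4):
    d=C[(i+1)%4]-C[i]; print(np.linalg.norm(d),np.degrees(np.arctan2(d[1],d[0]))%180)
print("centre",sum(C)/4)
for a,b,z in(((357,235),(311,265),.06),):
    for u in(a,b): d=atz(wray(s,u,p,M),z)[:2]-sum(C)/4; print("tick az",np.degrees(np.arctan2(d[1],d[0])))
g=s["frame"][160:300,230:400]
g=np.clip((g/255.)**.45*255,0,255).astype(np.uint8)
cv2.imwrite("pics/k.png",cv2.resize(g[...,::-1],None,fx=4,fy=4,interpolation=cv2.INTER_CUBIC))
E
```

```text
0.11221684503298258 2.6994583118936077
0.10215689117989273 93.3904786728795
0.11380009617791445 3.9022980180967917
0.1045388585894954 92.52071061014975
centre [0.4928 0.3528]
tick az -179.81251887822876
tick az 107.0529699445295
```

View pics/k.png

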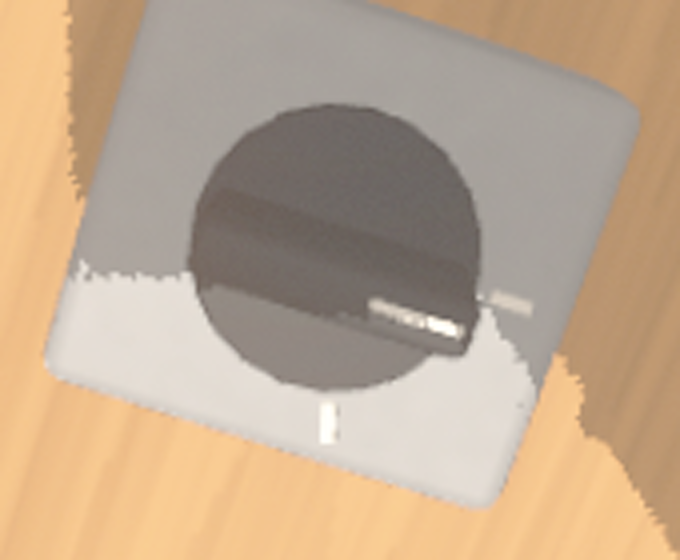

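```bash
python3 -m creep '[[[0,0,0.05,-0.073,1],[0,0,0.05,-0.073,1],[0,0,0.05,-0.073,1],[0,0,0.05,-0.073,1],[0,0,0.05,-0.073,1],[0,0,0.05,-0.073,1],[0,0,0.05,-0.073,1],[0,0,0.05,-0.073,1]]]' >/dev/null
python3 -m creep '[[[0,0,0,-0.073,1],[0,0,0,-0.073,1],[0,0,0,-0.073,1],[0,0,0,0,1],[0,0,0,0,1]]]'
python3 wl.py w5 knob_grip control
python3 -c "
from h import *
goto([.4912,.3546,.254],93.2)"
```

```text
clock: 14.53
tool_pos: [0.4897, 0.3549, 0.3406]
orientation: [180.0, 0.0, 2.9]
force: [-0.2, 0.0, -0.2]
opening: 0.0878
gripper_force: 0.0
knob_grip [([319.4, 256.0], 0.82)]
   at nominal z [0.4911 0.3524 0.093 ]
control [([315.9, 224.6], 0.67), ([627.9, 299.5], 0.42)]
   at nominal z [0.491  0.3546 0.    ]
   at nominal z [ 0.4201 -0.047   0.    ]
tool y az -87.06 j6 38.5 t 14.6833
units [0.0084 0.0035 0.4333]
spin deg -0.26 units -0.0028
```

Descend and close.

```bash
python3 -m creep '[[[0.008,0.006,0.1,-0.003,1],[0,0,0.12,0,1],[0,0,0.12,0,1],[0,0,0.09,0,1],[0,0,0,0,0],[0,0,0,0,0],[0,0,0,0,0],[0,0,0,0,0]]]'
python3 -m creep '[[[0,0,0,0,0],[0,0,0,0,0],[0,0,0,0,0],[0,0,0,0,0],[0,0,0,0,0],[0,0,0,0,0],[0,0,0,0,0],[0,0,0,0,0]]]'
python3 -m creep '[[[0,0,0,0,0],[0,0,0,0,0],[0,0,0,0,0]]]'
```

```text
clock: 15.35
tool_pos: [0.4914, 0.3549, 0.2563]
orientation: [-179.9, -0.1, 3.4]
force: [-0.5, -0.4, 0.5]
opening: 0.0664
gripper_force: 0.0
clock: 16.02
tool_pos: [0.4909, 0.3549, 0.2547]
orientation: [-179.9, -0.0, 3.4]
force: [-3.5, 4.1, -2.3]
opening: 0.014
gripper_force: 30.0
clock: 16.27
tool_pos: [0.4909, 0.3549, 0.2547]
orientation: [-179.9, -0.0, 3.4]
force: [-2.2, 3.7, -1.0]
opening: 0.0141
gripper_force: 29.9
```

```bash
python3 -m creep '[[[0,0,0,0.06,0],[0,0,0,0.06,0],[0,0,0,0.06,0],[0,0,0,0.06,0],[0,0,0,0.06,0],[0,0,0,0.06,0],[0,0,0,0.06,0],[0,0,0,0.06,0]]]'
python3 -m creep '[[[0,0,0,0.06,0],[0,0,0,0.06,0],[0,0,0,0.06,0],[0,0,0,0.06,0],[0,0,0,0.06,0],[0,0,0,0.05,0],[0,0,0,0,0],[0,0,0,0,0]]]'
python3 -c "
from h import *
print(tool()[2]['moment'])"
```

```text
clock: 16.93
tool_pos: [0.4911, 0.3556, 0.2547]
orientation: [-179.8, 0.0, -40.0]
force: [-0.1, 8.1, -4.3]
opening: 0.0142
gripper_force: 29.9
clock: 17.6
tool_pos: [0.4916, 0.356, 0.2547]
orientation: [-179.8, 0.1, -71.3]
force: [2.1, 10.1, -7.3]
opening: 0.0139
gripper_force: 29.9
[ 3.04635122 -0.63957681 -0.07265693]
```

Turned by 74.7°. Release slowly, rise and check.

```bash
python3 -m creep '[[[0,0,0,0,0],[0,0,0,0,0],[0,0,0,0,0.5],[0,0,0,0,1],[0,0,0,0,1],[0,0,0,0,1],[0,0,0,0,1],[0,0,0,0,1]]]' |tail -3
python3 -m creep '[[[0,0,0,0,1],[0,0,0,0,1],[0,0,-0.15,0,1],[0,0,-0.2,0,1],[0,0,-0.2,0,1],[0,0,-0.2,0,1],[0,0,0,0,1],[0,0,0,0,1]]]'
python3 - <<'E'
from h import *
a=snapshot("wrist")["frame"][100:330,170:470,::-1]; b=snapshot("side")["frame"][180:410,130:430,::-1]
cv2.imwrite("pics/f.png",cv2.resize(np.hstack([a,b]),None,fx=1.3,fy=1.3))
E
```

```text
force: [-0.5, -1.0, -0.5]
opening: 0.0484
gripper_force: 0.0
clock: 18.93
tool_pos: [0.4912, 0.3546, 0.408]
orientation: [-179.7, 0.2, -71.3]
force: [-0.9, 0.1, -1.0]
opening: 0.0873
gripper_force: 0.0
```

View pics/f.png

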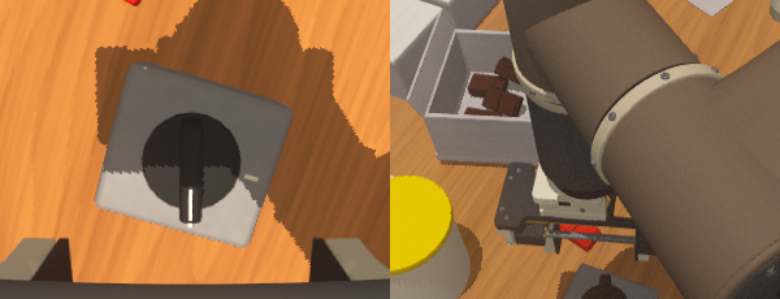

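The knob pointer at (190,205) is on the "on" tick, the gripper is clear and the chunks are still in the hopper, so I hand it in.

```bash
python3 -c "
from plant import workorder
print(workorder.close_job())"
```

```text
the job is handed in; nothing more can be done
None
```

I handed the job in with all five chunks in the hopper, the tray lowered level on its rest, the knob turned to its on stop, and the jar and ring cutter not touched; the hand-in returned no verdict.

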